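Peel the top sample-cup tray off its stack and present it over the loading plate

ROBOT

A 6-joint arm with a two-finger parallel gripper is mounted at the origin on the work surface. World frame = base frame: x ahead of the robot, y to its left, z up, the work surface at z = 0. Lengths are in m, angles in rad, forces in N, time in s.
With the tool pointing down it reaches from about 0.275 to 0.875 m from the base axis. Payload 12.5 kg.
Tool frame: the origin (TCP) lies at the very end of the fingers, on their centre line; the grasp point (between the pads) lies 19 mm behind it; z points along the fingers, y is the line along which they close (so a half turn about z gives the same grasp; the last joint's range is limited). The gripper opens to 85 mm and grips with 20 to 120 N. Pads are 22 mm wide; open, the fingers measure 114 mm over their backs; the gripper's body (76 mm by 85 mm) begins 54 mm behind the grasp point. The pads swing forward as they close: fully open they stand 13 mm farther back than shut.
Start: joints at [1.138, 0.351, 1.652, -0, 1.139, -0.085], TCP at [0.187, 0.517, 0.231] pointing down, gripper open.
Joint ranges: [-2.75, 2.75], [-0.79, 2.1], [0.01, 2.65], [-1.57, 4.71], [0.07, 3.14], [-2.87, 2.87]. Speed limits (rad/s): [2.22, 2.22, 2.79, 3.14, 3.14, 3.14].

INTERFACE

Orientations are given as [roll, pitch, yaw] about the fixed x, y, z axes, in that order (R = Rz(yaw) Ry(pitch) Rx(roll)).
In Python, from station import robot gives the robot as it stands. The module is installed in compiled form; this text tells all that it offers.
- The arm moves only by the shell command python3 -m handwheel 'ROWS' [FORCE]. ROWS is JSON, a list that holds one entry, the list of rows, each a list of 5 numbers: the shift along the tool's x, y, z in m, then the turn about the tool's z in units of 5 degrees (1.0 is 5 degrees), then the gripper command: -1 is fully open, 1 is shut, values between are in proportion. A call has exactly 10 rows; each row shifts and turns the commanded pose from where the row before left it, along the tool's axes as they then stand; what a row does not reach is not made up. A row lasts 1/10 s, in which the tool goes at most 50 mm and 8.59 degrees, less where a joint would pass 70% of its speed; a pose out of reach is approached as far as the arm can. A call is refused whole if a number of a shift passes 0.05 or a number of a turn 1, either way. A call with a gripper value outside its range is refused whole. The fingers move at their own pace and stop on an object; FORCE is the grip in N (left out, the last holds). Time passes only in rows, so rows that do not move let the fingers close, or fill a call up. It gives the time, the measured TCP pose, the force, the opening and the grip force at its end, in the units of the state.
- robot.observe(): the state, without advancing time (a new reading comes with each control period).
- robot.snapshot(name): name is "scene" or "side" or "wrist"; returns the picture (480x640x3 uint8, red, green, blue); there is no depth.
- robot.camera_params(name): a dict with "K" (3x3 intrinsics, pixels), "rvec" (rotation vector, rad) and "tvec" (3), from world to camera coordinates, as OpenCV has them; the wrist camera has in their place "tool_from_camera" (4x4, takes a point from camera to tool coordinates, whose origin is the TCP and whose axes are the flange's). Camera axes: x right, y down, z forward; pixel columns grow to the right and rows downward; lengths in m; the calibration is good to about 2 mm. The wrist camera is an equidistant fisheye: a pixel r from the principal point sees the ray r / f radians off the axis. A picture is of the moment at which its call begins: read the wrist's pose just before it. camera_params takes no time and is no camera call.
- robot.sign_off(): hands the job in; it is judged then, once.
The state is a dict: "time": time; "q": joint angles; "qd": joint speeds; "effort": joint torques, N m; "tool_pos": TCP position; "orientation": TCP orientation; "contact_force": force on the tool from outside, world axes, zero at the start; "moment": the same for the moment, N m; "width": finger opening in m; "finger_force": force on a finger pad.
Only numpy, scipy, OpenCV 4.12 (cv2) and the standard library are available. Lean on these libraries where they do the work, as an engineer would, in place of code of your own. Each camera call takes 0.05 s, during which the arm holds its last target. There are 200 camera calls.

TASK

Take the top sample tray by its upright teal tab and peel it off the stack it clings to: raise the tab corner first while the opposite corner still rests on the stack, and leave the rest of the stack standing on the bench where it is. Then hold the tray level over the middle of the blue loading plate, about 15 cm up and squared with the plate (either way round), and finish while still holding it there; do not disturb the beaker, the bottle or the jar.

Things in the scene. Friction and masses are not known exactly. Their poses are not given: they have to be found in the camera images.
- tray: top tray: shallow formed cream tray with nine cup seats, about 0.14 kg. Flat rim 180 x 130 x 4 mm (long side along its x). Origin: centre of the rim's underside, z up. The well (152 x 102 outside, walls 3) has its inner floor at z -8, underside at z -12. The rim rests on the stack's rim; the well sits in the stack with 4 mm play all round. A teal tab stands at the +x +y corner
- tab (a point): middle of the teal tab's gripping area, (76, 53, 24) mm in the tray's frame, axes as the tray's. The tab is an upright plate on the rim, 10 mm thick, 26 wide, its top 36 mm above the rim's underside. Its thickness runs along the diagonal (tray x axis turned +0.626 rad about z). Inside it is the open well, outside the tray's corner: grip it from above, closing along the diagonal
- tab_corner (a point): the tray's corner at the tab, on the rim's underside: (90, 65, 0) mm in the tray's frame
- far_corner (a point): the tray's corner opposite the tab, rim underside, (-90, -65, 0) mm in the tray's frame: the pivot for peeling. Tipping the tray up about it, by the tab, takes only some 1 to 3 N; tipped 0.2 rad or more, the lug is free and the tray lifts straight away
- stack: the trays that stay: three nested cream trays that behave as one loose block, 180 x 130 mm and 44 mm high, about 0.6 kg, standing on the bench. Origin: centre of its underside, axes as the tray's; its rim is at z 44 mm, with an open well of 160 x 110 mm, 30 mm deep, in which the top tray nests
- plate: the loading plate: a flat blue plate fixed on the bench, 200 x 150 x 8 mm (long side along its x), with a thin white outline. Origin: centre of its underside, at bench height
- beaker: a small open glass beaker, 48 mm across, 50 mm high; origin at the centre of its underside; leave alone
- reagent: an amber reagent bottle, 60 mm across, 120 mm high; origin at the centre of its underside; leave alone
- jar: a white jar with a red lid, 56 mm across, 60 mm high; origin at the centre of its underside; leave alone
- lug (a point): foot of the stacking lug under the tray, (-68, -43, -24) mm in its frame: 10 x 10 mm, 12 mm long below the well's underside. Two springs in the stack pinch it, so the tray clings there with very roughly 8 to 13 N against a straight pull, more than the stack weighs: a level pull brings the stack along
There are look-alikes about, which are no part of the job. Leave any brown or green look-alike of the tray alone.

How it is judged:
On the way, in this order (a step that is already met when the one before it is completed fails the run):
1. the tab corner is raised at least 18 mm off the stack's rim while the opposite corner is still within 9 mm of it (z of tab_corner in the frame of stack above 0.062 m and z of far_corner in the frame of stack below 0.053 m), for 0.1 s.
2. the whole tray is lifted clear of the stack, which touches it no more (z of each of far_corner, tab_corner in the frame of stack above 0.075 m and contact force between tray and stack below 0.05 N), for 0.1 s.
At the end, for the whole second after the job is handed in: Tray held still, free of plate and stack: centre within 35 mm of the plate's (seen from above), rim 100-220 mm up, level within 0.15 rad, long side within 0.2 rad of the plate's. Stack flat on the bench within 30 mm of its start; beaker, bottle, jar within 20 mm (horizontal distance between tray and plate below 0.035 m and height (world z) of tray between 0.1 and 0.22 m and angle between tray's own z axis and vertical below 0.15 rad and angle between the x axis of tray and the x axis of plate, either way round below 0.2 rad and contact force between the fingers and tray above 1 N and contact force between tray and plate below 0.05 N and contact force between tray and stack below 0.05 N and linear speed of tray below 0.03 m/s and distance of stack from where it was at the start of the episode below 0.03 m and angle between stack's own z axis and vertical below 0.05 rad and height (world z) of stack below 0.005 m and distance of each of beaker, reagent, jar from where it was at the start of the episode below 0.02 m); the arm keeps its last pose, push and grip.
It fails at once if the rest of the stack is lifted or tipped off the bench (height (world z) of stack above 0.02 m or angle between stack's own z axis and vertical above 0.2 rad).
It fails at once if the beaker, the bottle or the jar is knocked over (angle between any of beaker, reagent, jar's own z axis and vertical above 0.4 rad).
It also fails if it takes over 45 s, if anything falls off the work surface, if the arm or the gripper's body presses on something with over 40 N, if the wrist force passes 120 N, or if a joint passes its speed limit or range.

## Working session

There is one attempt and no reset: what is moved stays moved. The work goes in short steps, Python scripts to look and compute and a shell command to move; the robot and the scene stay as the last step left them, time stands still between calls to the robot, and variables do not carry over. Pictures are saved under pics/ and viewed, at most 10 in all, crops included, and the job is handed in when it is done.

```bash
mkdir -p pics; python3 - <<'E'
from station import robot
import cv2,numpy as np
s=robot.observe();print(s)
for n in("scene","side","wrist"):
    im=robot.snapshot(n);cv2.imwrite(f"pics/{n}0.png",im[:,:,::-1]);print(n,robot.camera_params(n))
E
```

```text
{'time': 0.0, 'q': array([ 1.13841480e+00,  3.51257424e-01,  1.65242566e+00,  4.87026868e-06,
        1.13913501e+00, -8.46267238e-02]), 'qd': array([ 0.00159312, -0.00068978, -0.00024358,  0.00070474,  0.00073264,
       -0.00226521]), 'effort': array([ 7.96786444e-04, -5.06105304e+01, -2.91420579e+01, -7.40665223e-05,
        4.26865314e-03,  1.06877476e-05]), 'tool_pos': array([0.18727851, 0.51677032, 0.23074623]), 'orientation': array([-3.14037197e+00, -1.07986788e-04,  2.79383575e+00]), 'contact_force': array([-0.42019067,  0.87840792,  0.02382864]), 'moment': array([-0.00140851,  0.00133263, -0.01480848]), 'finger_force': 0.0, 'width': 0.085475305539606}
scene {'K': array([[457.36803285,   0.        , 315.7064198 ],
       [  0.        , 457.36803285, 234.01781319],
       [  0.        ,   0.        ,   1.        ]]), 'rvec': array([ 1.41387803,  2.0640655 , -0.93177982]), 'tvec': array([ 0.15931565, -0.3105004 ,  1.45913781])}
side {'K': array([[460.52328117,   0.        , 322.02466101],
       [  0.        , 460.52328117, 244.95727854],
       [  0.        ,   0.        ,   1.        ]]), 'rvec': array([ 2.12245132, -0.40896315,  0.19827795]), 'tvec': array([-0.49385168,  0.20132741,  1.10522925])}
wrist {'K': array([[371.64829954,   0.        , 319.61453178],
       [  0.        , 371.64829954, 243.11577739],
       [  0.        ,   0.        ,   1.        ]]), 'tool_from_camera': array([[-1.17069695e-03, -9.47147381e-01, -3.20796614e-01,
         8.18290331e-02],
       [ 9.99999313e-01, -1.12698451e-03, -3.21935209e-04,
        -1.28085707e-04],
       [-5.66127236e-05, -3.20796770e-01,  9.47148050e-01,
        -1.42992338e-01],
       [ 0.00000000e+00,  0.00000000e+00,  0.00000000e+00,
         1.00000000e+00]])}
```

View pics/scene0.png

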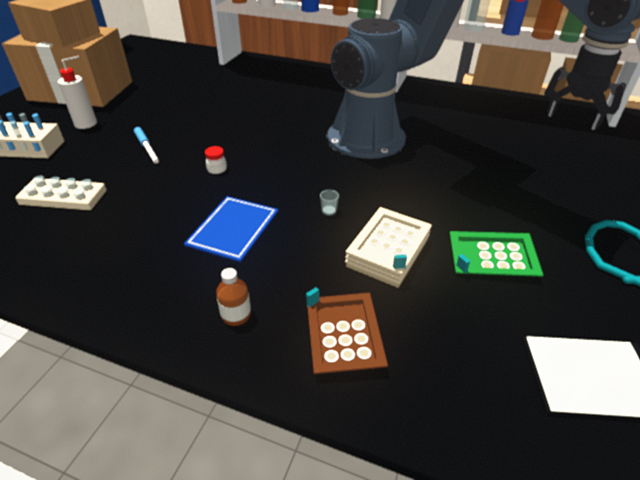

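View pics/side0.png

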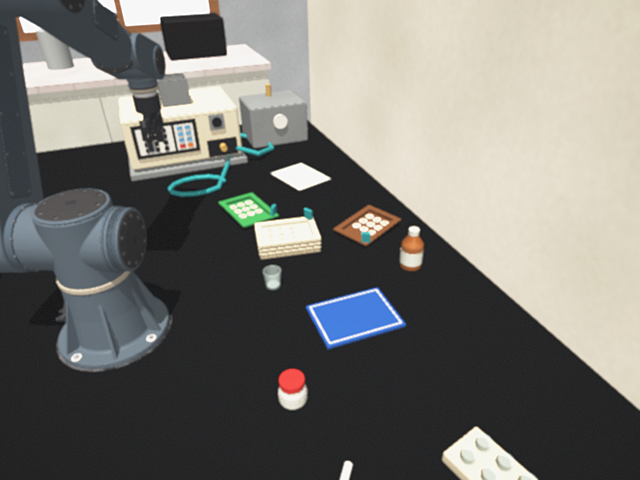

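The scene view shows the cream stack with its teal tab at about (400,262). Look-alikes are the green tray (tab 463,263), the brown tray (tab 313,297), the white sheet (590,375) and the cream rack (60,192). I choose the cream stack, seen at (288,237) in the side view with its tab at (308,213).

```bash
cat > h.py <<'E'
import numpy as np,cv2
from station import robot
def cam(n):
    c=robot.camera_params(n);R=cv2.Rodrigues(c["rvec"])[0];return c["K"],R,c["tvec"]
def ray(n,uv):
    K,R,t=cam(n);return -R.T@t,R.T@np.linalg.inv(K)@np.array([*uv,1.])
def onz(n,uv,z):
    o,d=ray(n,uv);return o+d*(z-o[2])/d[2]
def tri(uv1,uv2):
    o1,d1=ray("scene",uv1);o2,d2=ray("side",uv2)
    a=np.linalg.lstsq(np.c_[d1,-d2],o2-o1,rcond=None)[0]
    p,q=o1+a[0]*d1,o2+a[1]*d2;return (p+q)/2,np.linalg.norm(p-q)
def px(n,p):
    K,R,t=cam(n);v=K@(R@np.array(p)+t);return v[:2]/v[2]
E
python3 - <<'E'
from h import *
sc=cv2.imread("pics/scene0.png");sd=cv2.imread("pics/side0.png")
def blobs(im,lo,hi,box):
    x0,y0,x1,y1=box;m=cv2.inRange(cv2.cvtColor(im,cv2.COLOR_BGR2HSV),lo,hi);z=np.zeros_like(m);z[y0:y1,x0:x1]=m[y0:y1,x0:x1]
    c=max(cv2.findContours(z,0,2)[0],key=cv2.contourArea);return c
def cen(c): M=cv2.moments(c);return M['m10']/M['m00'],M['m01']/M['m00']
t1=cen(blobs(sc,(82,90,40),(100,255,255),(385,245,415,280)));t2=cen(blobs(sd,(82,90,40),(100,255,255),(298,200,318,226)))
print("tab",t1,t2,tri(t1,t2))
for n,im,b,b2 in(("scene",sc,(170,180,300,270),(335,195,445,295)),("side",sd,(290,270,420,360),(245,205,330,265))):
    c=blobs(im,(100,120,80),(125,255,255),b);h=cv2.convexHull(c)
    q=cv2.approxPolyDP(h,8,True)[:,0]
    P=np.array([onz(n,p,.008) for p in q]);print(n,"plate",q.tolist(),P.round(3).tolist(),P.mean(0))
    c=blobs(im,(8,10,90),(40,130,255),b2);q=cv2.approxPolyDP(cv2.convexHull(c),3,True)[:,0];print("stack",q.tolist(),[onz(n,p,.048).round(3).tolist()[:2] for p in q])
a=cv2.resize(sc[195:295,335:445],None,fx=5,fy=5,interpolation=2);b=cv2.resize(sd[195:265,240:330],None,fx=5,fy=5,interpolation=2)
o=np.zeros((500,800,3),np.uint8);a=cv2.resize(a,(400,364));b=cv2.resize(b,(400,311));o[:364,:400]=a;o[:311,400:]=b;cv2.imwrite("pics/crop1.png",o)
E
```

```text
tab (399.54583333333335, 260.96666666666664) (307.5255623721881, 212.33333333333331) (array([0.57917019, 0.24059334, 0.06610452]), np.float64(0.005133618107184029))
scene plate [[278, 210], [240, 261], [184, 244], [226, 196]] [[0.453, -0.098, 0.008], [0.652, -0.101, 0.008], [0.649, -0.249, 0.008], [0.449, -0.251, 0.008]] [ 0.55068748 -0.17487691  0.008     ]
stack [[380, 206], [431, 224], [427, 239], [397, 287], [350, 268], [345, 262], [345, 250]] [[0.395, 0.149], [0.418, 0.277], [0.473, 0.278], [0.638, 0.25], [0.621, 0.146], [0.608, 0.13], [0.573, 0.119]]
side plate [[406, 323], [327, 349], [305, 306], [378, 287]] [[0.646, -0.252, 0.008], [0.441, -0.259, 0.008], [0.444, -0.103, 0.008], [0.647, -0.105, 0.008]] [ 0.54473286 -0.17989902  0.008     ]
stack [[313, 217], [321, 236], [320, 251], [260, 258], [255, 223]] [[0.595, 0.24], [0.577, 0.127], [0.547, 0.055], [0.383, 0.087], [0.417, 0.275]]
```

View pics/crop1.png

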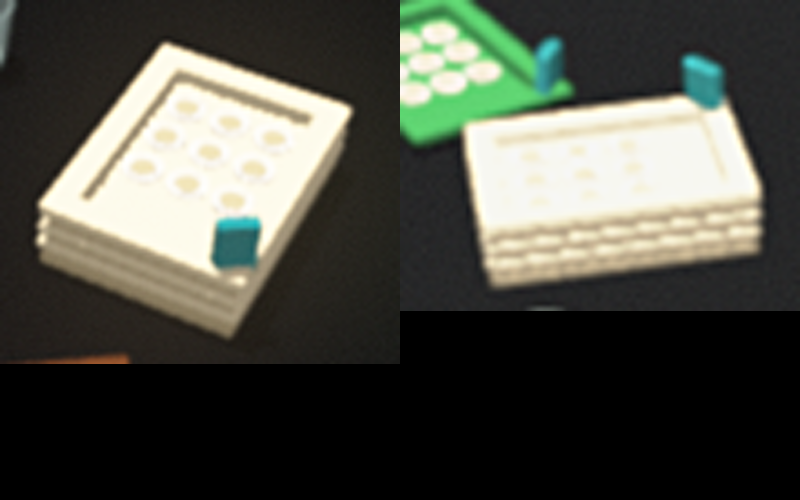

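The crop shows the cream stack with the tab at the corner (397,270) in the scene view. Rim corners are roughly (.418,.276), (.595,.242), (.576,.124) and (.396,.149). That puts the centre near (.496,.197) with yaw about -0.18, so the tab should be at (.58,.237,.068), which agrees with the triangulation. The plate is at (.548,-.177) with yaw about 0. I'll move above the tab.

```bash
python3 -m handwheel '[[[-0.0465,-0.0128,0.006,0,0],[-0.0465,-0.0128,0.006,0,0],[-0.0465,-0.0128,0.006,0,0],[-0.0465,-0.0128,0.006,0,0],[-0.0465,-0.0128,0.006,0,0],[-0.0465,-0.0128,0.006,0,0],[-0.0465,-0.0128,0.006,0,0],[-0.0465,-0.0128,0.006,0,0],[-0.0465,-0.0128,0.006,0,0],[-0.0465,-0.0128,0.006,0,0]]]' 20
python3 -m handwheel '[[[0,0,0,0.9,0],[0,0,0,0.9,0],[0,0,0,0.9,0],[0,0,0,0.9,0],[0,0,0,0.9,0],[0,0,0,0.9,0],[0,0,0,0.9,0],[0,0,0,0.9,0],[0,0,0,0.9,0],[0,0,0,0,0]]]'
python3 - <<'E'
from h import *
s=robot.observe();print(s["tool_pos"],s["orientation"],s["q"],s["width"])
im=robot.snapshot("wrist");cv2.imwrite("pics/wrist1.png",im[:,:,::-1])
np.save("w1.npy",np.r_[s["tool_pos"],s["orientation"]])
E
```

```text
time: 1.15
tool_pos: [0.5823, 0.2367, 0.1708]
orientation: [-3.141, -0.0, 2.794]
contact_force: [-0.1, 1.5, 0.4]
width: 0.0429
finger_force: 0.0
time: 2.15
tool_pos: [0.5808, 0.2382, 0.171]
orientation: [-3.141, -0.0, 2.086]
contact_force: [-0.3, 0.2, 0.9]
width: 0.0429
finger_force: 0.0
[0.58082651 0.23817492 0.17100956] [-3.14104832e+00 -8.91386080e-05  2.08578601e+00] [ 3.15018745e-01  5.53315871e-01  1.49507715e+00 -2.33751100e-05
  1.09375083e+00 -1.99960220e-01] 0.04287885217330611
```

View pics/wrist1.png

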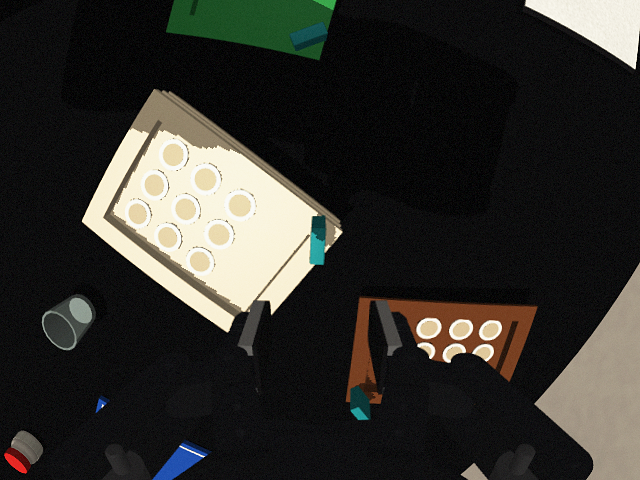

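The wrist view shows the tab at (318,240) and tray rim corners near (342,232), (232,332), (82,221) and (157,91). I'll cast these onto their planes.

```bash
cat >> h.py <<'E'
from scipy.spatial.transform import Rotation as Ro
def wz(uv,z,st):
    c=robot.camera_params("wrist");K=c["K"];T=c["tool_from_camera"]
    a=np.array([uv[0]-K[0,2],uv[1]-K[1,2]]);r=np.hypot(*a);th=r/K[0,0]
    d=np.r_[a/r*np.sin(th),np.cos(th)];R=Ro.from_euler("xyz",st[3:]).as_matrix()
    o=st[:3]+R@T[:3,3];d=R@T[:3,:3]@d;return o+d*(z-o[2])/d[2]
E
python3 - <<'E'
from h import *
st=np.load("w1.npy");im=cv2.imread("pics/wrist1.png")
C=[wz(p,.048,st) for p in((342,232),(232,332),(82,221),(157,91))]
for c in C:print(c[:2].round(4))
print("centre",np.mean(C,0)); 
for a,b in((2,1),(3,0),(2,3),(1,0)):
    v=(C[b]-C[a]);print(np.linalg.norm(v[:2]).round(4),np.arctan2(v[1],v[0]).round(3))
m=cv2.inRange(cv2.cvtColor(im,cv2.COLOR_BGR2HSV),(82,90,30),(100,255,255));m[:, :290]=0;m[:,345:]=0;m[:205]=0;m[275:]=0
c=max(cv2.findContours(m,0,2)[0],key=cv2.contourArea);r=cv2.minAreaRect(c);b=cv2.boxPoints(r);print(r)
for p in b: print(p.round(1),wz(p,.08,st)[:2].round(4),wz(p,.048,st)[:2].round(4))
cv2.imwrite("pics/tab.png",cv2.resize(im[195:285,270:380],None,fx=6,fy=6,interpolation=2))
E
```

```text
[0.5953 0.2471]
[0.5592 0.1242]
[0.3973 0.1483]
[0.421  0.2758]
centre [0.49319216 0.19885909 0.048     ]
0.1637 -0.148
0.1767 -0.163
0.1297 1.387
0.1281 1.285
((317.5165100097656, 239.45504760742188), (14.387334823608398, 49.21982955932617), 1.7357046604156494)
[309.6 263.8] [0.5811 0.2244] [0.5866 0.2127]
[311.1 214.6] [0.5653 0.2549] [0.5686 0.2474]
[325.5 215.1] [0.5736 0.2592] [0.5781 0.2524]
[324.  264.3] [0.5897 0.2289] [0.5964 0.2179]
```

View pics/tab.png

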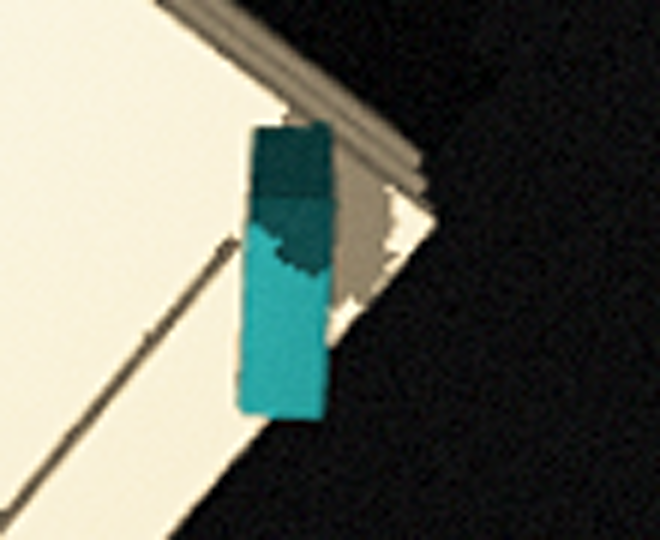

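The crop shows the tab's top face spanning crop y 195 to 417, centred at full-image (317,246). The darker part above it is the tab's side face. The tray corner is at (342,232).

```bash
python3 - <<'E'
from h import *
st=np.load("w1.npy")
t=wz((317.3,246),.08,st);print(t)
for a,b in(((311.6,227.5),(310.1,264)),((325.3,227.5),(324,264.5))):
    v=wz(a,.08,st)-wz(b,.08,st);print(np.linalg.norm(v[:2]),np.arctan2(v[1],v[0])-np.pi/2)
R=Ro.from_euler("xyz",st[3:]).as_matrix();print("tool shift",R.T@(t-st[:3]))
E
```

```text
[0.57937273 0.23811453 0.08      ]
0.025797617382343107 0.46733509845422283
0.026143306140440463 0.48504179303691597
tool shift [ 0.00065535 -0.00124543  0.09101031]
```

```bash
python3 -m handwheel '[[[0.0007,-0.0012,0.015,0.4,0],[0,0,0.015,0,0],[0,0,0.015,0,0],[0,0,0.015,0,0],[0,0,0.015,0,0],[0,0,0.015,0,0],[0,0,0.014,0,0],[0,0,0,0,0],[0,0,0,0,0],[0,0,0,0,0]]]' 20
python3 -m handwheel '[[[0,0,0,0,0.3],[0,0,0,0,0.5],[0,0,0,0,0.7],[0,0,0,0,1],[0,0,0,0,1],[0,0,0,0,1],[0,0,0,0,1],[0,0,0,0,1],[0,0,0,0,1],[0,0,0,0,1]]]' 20
```

```text
time: 3.2
tool_pos: [0.58, 0.2384, 0.068]
orientation: [3.14, 0.0, 2.052]
contact_force: [0.1, -0.4, 0.3]
width: 0.043
finger_force: 0.0
time: 4.2
tool_pos: [0.5793, 0.2382, 0.0676]
orientation: [-3.141, -0.0, 2.052]
contact_force: [-3.4, -1.6, 5.6]
width: 0.0097
finger_force: 20.2
```

```bash
python3 -m handwheel '[[[0,-0.0004,-0.0025,0,1],[0,-0.0004,-0.0025,0,1],[0,-0.0004,-0.0025,0,1],[0,-0.0005,-0.0025,0,1],[0,-0.0005,-0.0025,0,1],[0,-0.0005,-0.0025,0,1],[0,-0.0005,-0.0025,0,1],[0,-0.0005,-0.0025,0,1],[0,-0.0006,-0.0025,0,1],[0,-0.0006,-0.0025,0,1]]]' 20
python3 - <<'E'
from h import *
a=robot.snapshot("scene")[:,:,::-1];b=robot.snapshot("side")[:,:,::-1]
o=np.hstack([cv2.resize(a[190:300,330:450],(400,367)),cv2.resize(b[180:270,235:333],(400,367))]);cv2.imwrite("pics/peel1.png",o)
E
```

```text
time: 5.2
tool_pos: [0.5752, 0.236, 0.0925]
orientation: [3.141, 0.0, 2.052]
contact_force: [-2.0, 0.3, -5.8]
width: 0.0093
finger_force: 36.1
```

View pics/peel1.png

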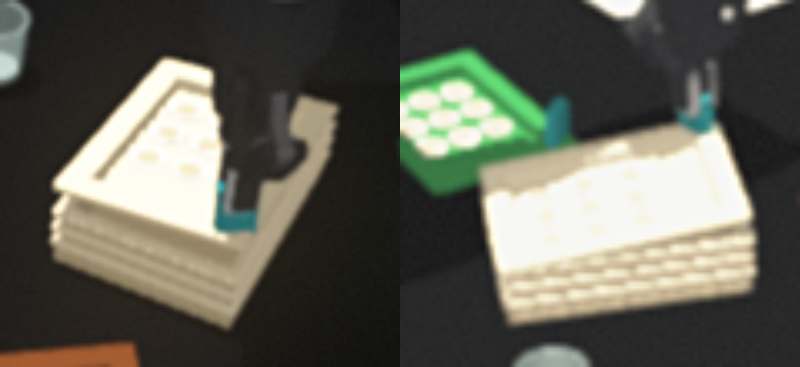

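The view shows the tab corner lifted with a clear gap at the tab side. The far edge still rests on the stack, which is standing. I'll continue along the arc.

```bash
python3 -m handwheel '[[[0,-0.0007,-0.003,0,1],[0,-0.0007,-0.003,0,1],[0,-0.0008,-0.003,0,1],[0,-0.0008,-0.003,0,1],[0,-0.0009,-0.003,0,1],[0,-0.0009,-0.003,0,1],[0,-0.001,-0.003,0,1],[0,-0.001,-0.003,0,1],[0,-0.001,-0.003,0,1],[0,-0.001,-0.003,0,1]]]' 20
python3 - <<'E'
from h import *
a=robot.snapshot("scene")[:,:,::-1];b=robot.snapshot("side")[:,:,::-1]
o=np.hstack([cv2.resize(a[190:300,330:450],(400,367)),cv2.resize(b[180:270,235:333],(400,367))]);cv2.imwrite("pics/peel2.png",o)
E
```

```text
time: 6.3
tool_pos: [0.5674, 0.2319, 0.1226]
orientation: [3.141, -0.0, 2.052]
contact_force: [-0.5, 0.1, -2.1]
width: 0.0095
finger_force: 21.6
```

View pics/peel2.png

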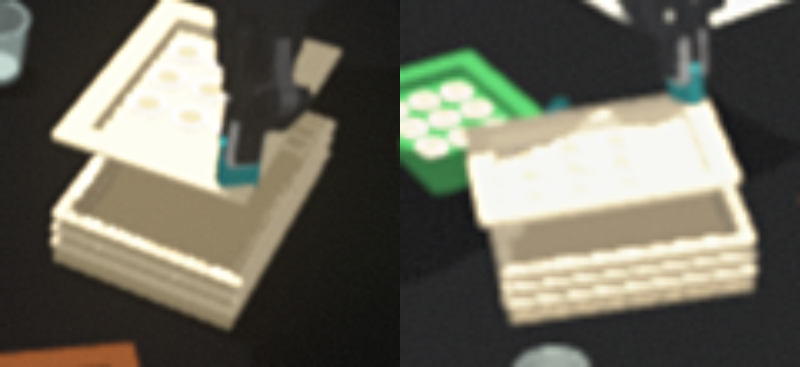

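The tray is free and nearly level, and the stack stands in place. I'll firm up the grip, lift, then carry.

```bash
python3 -m handwheel '[[[0,0,0,0,1],[0,0,0,0,1],[0,0,-0.01,0,1],[0,0,-0.01,0,1],[0,0,-0.01,0,1],[0,0,-0.01,0,1],[0,0,-0.01,0,1],[0,0,-0.01,0,1],[0,0,-0.01,0,1],[0,0,-0.01,0,1]]]' 90
python3 -m handwheel '[[[-0.006,-0.002,0,0,1],[-0.012,-0.004,0,0,1],[-0.019,-0.0063,0,0,1],[-0.019,-0.0063,0,0,1],[-0.019,-0.0063,0,0,1],[-0.019,-0.0063,0,0,1],[-0.019,-0.0063,0,0,1],[-0.019,-0.0063,0,0,1],[-0.019,-0.0063,0,0,1],[-0.019,-0.0063,0,0,1]]]'
python3 -m handwheel '[[[-0.019,-0.0063,0,0,1],[-0.019,-0.0063,0,0,1],[-0.019,-0.0063,0,0,1],[-0.019,-0.0063,0,0,1],[-0.019,-0.0063,0,0,1],[-0.019,-0.0063,0,0,1],[-0.019,-0.0063,0,0,1],[-0.019,-0.0063,0,0,1],[-0.014,-0.005,0,0,1],[-0.006,-0.002,0,0,1]]]'
python3 -m handwheel '[[[0,0,0,0,1],[0,0,0,-0.1,1],[0,0,0,-0.2,1],[0,0,0.002,-0.3,1],[0,0,0.002,-0.4,1],[0,0,0.003,-0.3,1],[0,0,0.003,-0.2,1],[0,0,0.002,-0.1,1],[0,0,0.002,-0.06,1],[0,0,0,0,1]]]'
python3 - <<'E'
from h import *
s=robot.observe();np.save("w2.npy",np.r_[s["tool_pos"],s["orientation"]])
a=robot.snapshot("scene")[:,:,::-1];b=robot.snapshot("side")[:,:,::-1]
cv2.imwrite("pics/e_sc.png",a);cv2.imwrite("pics/e_sd.png",b)
o=np.hstack([cv2.resize(a[110:350,150:450],(400,320)),cv2.resize(b[160:420,220:460],(400,433))[:320]]) 
o=np.zeros((440,800,3),np.uint8);o[:320,:400]=cv2.resize(a[110:350,150:450],(400,320));o[:433,400:]=cv2.resize(b[160:420,220:460],(400,433));cv2.imwrite("pics/end1.png",o)
E
```

```text
time: 7.4
tool_pos: [0.5674, 0.2319, 0.2032]
orientation: [-3.142, 0.0, 2.052]
contact_force: [0.9, -0.3, -0.5]
width: 0.0073
finger_force: 91.8
time: 8.4
tool_pos: [0.5958, 0.0532, 0.2016]
orientation: [-3.14, -0.0, 2.051]
contact_force: [-0.1, -0.0, -1.1]
width: 0.0067
finger_force: 91.7
time: 9.4
tool_pos: [0.6247, -0.1256, 0.2019]
orientation: [-3.141, -0.0, 2.051]
contact_force: [0.5, 0.9, -1.7]
width: 0.0066
finger_force: 91.8
time: 10.4
tool_pos: [0.6247, -0.1239, 0.188]
orientation: [-3.141, -0.0, 2.197]
contact_force: [0.5, 0.4, -0.9]
width: 0.0073
finger_force: 91.7
```

View pics/end1.png

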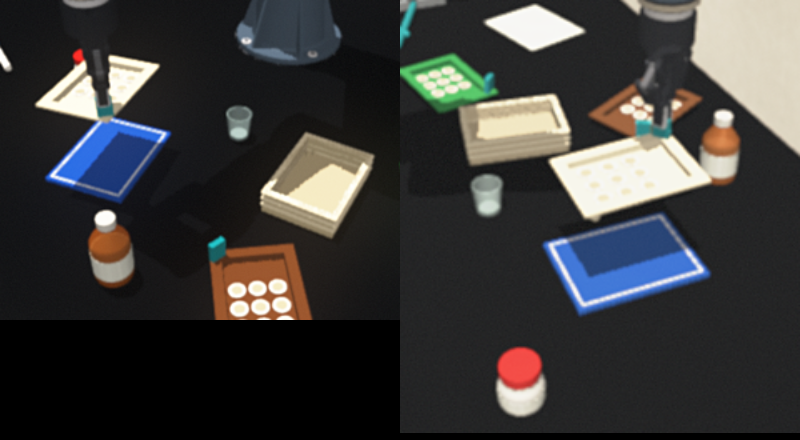

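The view shows the tray held over the plate. Scene corners are about (202,151), (270,156) and (178,187), and the matching side corners are (327,289), (310,263) and (406,267). The beaker, bottle, jar and stack are undisturbed. I'll check level and position by triangulation.

```bash
python3 - <<'E'
from h import *
P=[]
for a,b in(((202.5,151),(326.8,289)),((270,156.5),(310,263)),((178.5,186.5),(406,266.8))):
    p,e=tri(a,b);print(p.round(3),e.round(4));P.append(p)
n=np.cross(P[2]-P[0],P[1]-P[0]);n/=np.linalg.norm(n);print("tilt",np.arccos(n[2]),n,"yaw",np.arctan2(*(P[2]-P[0])[[1,0]]),"centre",(P[1]+P[2])/2)
s=robot.observe();print(s["time"],np.abs(s["qd"]).max(),s["finger_force"])
E
```

```text
[ 0.462 -0.264  0.163] 0.0452
[ 0.45  -0.118  0.154] 0.0149
[ 0.638 -0.237  0.166] 0.0035
tilt 0.06779323356556771 [-0.02596759  0.06256653  0.99770292] yaw 0.14965225675583774 centre [ 0.5439762  -0.17781765  0.16013863]
10.5 0.003798843497818224 91.74163579009473
```

The first corner's ray gap (45 mm) is poor, so I'll re-pick the corners by mask.

```bash
python3 - <<'E'
from h import *
for n,box in(("sc",(165,140,280,215)),("sd",(300,225,415,300))):
    im=cv2.imread(f"pics/e_{n}.png");x0,y0,x1,y1=box;c=im[y0:y1,x0:x1]
    m=cv2.inRange(cv2.cvtColor(c,cv2.COLOR_BGR2HSV),(8,8,110),(40,120,255))
    k=max(cv2.findContours(m,0,2)[0],key=cv2.contourArea);q=cv2.approxPolyDP(cv2.convexHull(k),3,True)[:,0]+[x0,y0];print(n,q.tolist())
    print([onz({"sc":"scene","sd":"side"}[n],p,.168).round(3)[:2].tolist() for p in q])
    cv2.imwrite(f"pics/z_{n}.png",cv2.resize(c,None,fx=3.4,fy=3.4,interpolation=2))
a,b=cv2.imread("pics/z_sc.png"),cv2.imread("pics/z_sd.png");cv2.imwrite("pics/end2.png",np.vstack([a,b[:, :a.shape[1]]]))
E
```

```text
sc [[233, 198], [221, 200], [176, 188], [213, 155]]
[[0.632, -0.108], [0.647, -0.128], [0.644, -0.237], [0.502, -0.232]]
sd [[414, 267], [336, 292], [329, 289], [309, 256], [360, 241], [383, 241], [414, 253]]
[[0.653, -0.248], [0.461, -0.262], [0.452, -0.248], [0.454, -0.119], [0.589, -0.107], [0.639, -0.129], [0.681, -0.201]]
```

View pics/end2.png

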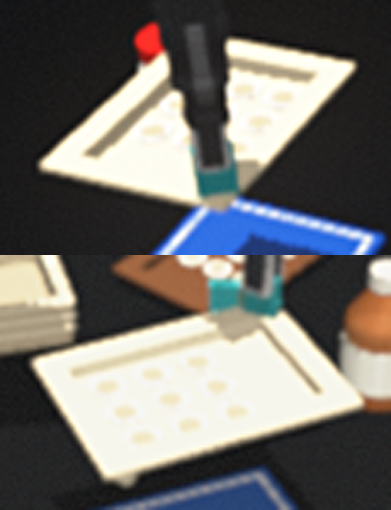

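The enlarged view shows the scene corners at (177,188), (270,159) and tab corner (230,202). The side corners are (310,256), (333,292), (407,268) and (383,242). The scene's far corner is hidden behind the gripper, which explains the bad pick.

```bash
python3 - <<'E'
from h import *
P=[]
for a,b in(((230.3,201.8),(383,241.8)),((269.7,159),(309.7,255.9)),((176.8,188.5),(407,268.5))):
    p,e=tri(a,b);print(p.round(3),e.round(4));P.append(p)
n=np.cross(P[0]-P[1],P[0]-P[2]);n/=np.linalg.norm(n);n*=np.sign(n[2]);print("tilt",np.arccos(n[2]),n,"yaw",np.arctan2(*(P[0]-P[1])[[1,0]]),"centre",(P[1]+P[2])/2)
f=(P[1]+P[2]-P[0]);print(f,px("side",f))
E
```

```text
[ 0.642 -0.115  0.16 ] 0.0104
[ 0.46  -0.108  0.16 ] 0.0009
[ 0.64  -0.24   0.162] 0.0018
tilt 0.020766432189486844 [0.00171196 0.02069425 0.99978439] yaw -0.03842436536376241 centre [ 0.54979334 -0.17405876  0.16121592]
[ 0.45801329 -0.23287535  0.1625905 ] [329.08630972 286.1806781 ]
```

Measured tilt is at most about 0.05 rad and the centre is within 5 mm of the plate's. Rim height is about 0.16 m and yaw about -0.04 rad, all inside tolerance, so I'm handing in.

```bash
python3 -c "
from station import robot
print(robot.sign_off())"
```

```text
the job is handed in; nothing more can be done
None
```

I peeled the top tray off by its tab and handed the job in with it held level and squared over the middle of the blue plate, rim about 16 cm up; the stack, beaker, bottle and jar looked undisturbed in the last pictures, but the hand-in returned no verdict.

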